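# Hold a specimen in the bond-test jig

### The arm

A 6-joint arm with a two-finger parallel gripper is mounted at the origin on the work surface. World frame = base frame: x ahead of the robot, y to its left, z up, the work surface at z = 0. Lengths are in m, angles in rad, forces in N, time in s.
With the tool pointing down it reaches from about 0.275 to 0.875 m from the base axis. Payload 12.5 kg.
Tool frame: the origin (TCP) lies midway between the tips of the shut fingers; the grasp point (between the pads) lies 19 mm behind it (ctrl.tcp_to_grasp is the y of the grasp point in the tool frame, in m); y points along the fingers, x is the direction in which the jaws open and shut, and the axes are right-handed (so a half turn about y gives the same grasp; the last joint's range is limited). The gripper opens to 85 mm and grips with 20 to 120 N. Pads are 22 mm wide; open, the fingers measure 114 mm over their backs; the gripper's body (76 mm by 85 mm) begins 54 mm behind the grasp point. The pads swing forward as they close: fully open they stand 13 mm farther back than shut.
Start: joints at [-1.297, 0.351, 1.652, -0, 1.139, -0.085], TCP at [0.193, -0.515, 0.231] pointing down, gripper open.
Joint ranges: [-2.75, 2.75], [-0.79, 2.1], [0.01, 2.65], [-1.57, 4.71], [0.07, 3.14], [-2.87, 2.87]. Speed limits (rad/s): [2.22, 2.22, 2.79, 3.14, 3.14, 3.14].

### API

Orientations are given as a rotation vector (axis times angle).
In Python, from bench import ctrl, optics, ticket gives the robot as it stands.
- The arm moves only by the tool move_arm, never from a script. Its argument "steps" is a list of rows, each an object of numbers: "tx", "ty", "tz": the shift along the tool's x, y, z scaled (see below); "turn": the turn about the tool's y scaled (see below). In form: [{"tx": .., "ty": .., "tz": .., "turn": ..}, ...]. A call has 1 to 8 rows; each row shifts and turns the commanded pose from where the row before left it, along the tool's axes as they then stand; what a row does not reach is not made up. The controller multiplies each number of a shift by 20 mm and each number of a turn by 6 degrees. A row lasts 1/10 s, in which the tool goes at most 50 mm and 8.59 degrees, less where a joint would pass 70% of its speed; a pose out of reach is approached as far as the arm can. A call with a number of a shift or a turn outside -1 to 1 is refused whole. A call with a gripper value outside its range is refused whole. "grip" is the closure, from -1 (fully open) to 1 (shut), set as the call begins (left out, the last holds). The fingers move at their own pace and stop on an object; "force" is the grip in N (left out, the last holds). Time passes only in rows, so rows that do not move let the fingers close. It gives the time, the measured TCP pose, the force and the opening at its end, in the units of the state.
- ctrl.get_state(): the state, without advancing time (a new reading comes with each control period).
- optics.grab_frame(name): name is "scene" or "top" or "wrist"; returns (picture, depth): 480x640x3 uint8, red, green, blue; 480x640 float32, m along the optical axis (not along the pixel's ray), 0 where there is no reading.
- optics.camera_params(name): a dict with "fov_y" (degrees; the focal length in pixels is half the picture's height over the tangent of half this angle, whatever the lens; pixels are square), "cx", "cy" (the principal point, pixels), "dist" ([k1, k2, p1, p2, k3] as OpenCV has them; the pictures are not rectified), "extrinsics" (4x4, takes a point from camera to world coordinates). Camera axes: x right, y up, looking along -z (the intrinsics and any distortion apply to the point x, -y, -z); pixel columns grow to the right and rows downward; lengths in m; the calibration is good to about 2 mm. A picture is of the moment at which its call begins: read the wrist's pose just before it. camera_params takes no time and is no camera call; for the wrist camera it gives the pose at the moment of the call.
- ticket.close_job(): hands the job in, once; it reports no verdict.
The state is a dict: "t": time; "qpos": joint angles; "joint_velocities": joint speeds; "joint_efforts": joint torques, N m; "ee_pos": TCP position; "orientation": TCP orientation; "ft_force": force on the tool from outside, world axes, zero at the start; "wrist_torque": the same for the moment, N m; "grip_width": opening from 0.0 (shut) to 1.0 (fully open).
Only numpy, scipy, OpenCV 4.12 (cv2) and the standard library are available. Lean on these libraries where they do the work, as an engineer would, in place of code of your own. Each camera call takes 0.05 s, during which the arm holds its last target.

### The job

Get the sloping-front metal box ready for its bond reading: first turn the knob on the variable transformer anticlockwise all the way back to its zero stop, and do not let the box touch the jig's fence before that. Then bring the box into the jig's corner, its back flat on the copper fence and its side up to the fixed end stop, and hold it there with one slanting push on its sloping front panel that presses it firmly (15 N or so) against the fence and down on the copper plate at the same time. Finish while still pushing like that, so that I can take the reading; leave the knob at zero and the other things on the bench and on the plate where they are.

Things in the scene. Friction and masses are not known exactly. Their poses are not given: they have to be found in the camera images.
- variac_knob (a joint): angle of the black knob on top of the variable transformer, rad: 0 at the zero stop, growing as the knob turns clockwise seen from above (so it is turned anticlockwise to zero); it stands somewhere between 0.5 and 1.4 at the start, turns stiffly (0.06 N m) and stays where it is left
- knob_grip (a point): on the knob's vertical axis, at the height to grip, 138 mm above the bench. The knob: black round skirt 56 mm across with an upright bar across it, 48 mm long, 14 mm thick, from 22 mm below this point (top of the skirt) to 8 mm above it. The bar lies along this point's own x, z is up; the point turns with the knob. White pointer line on the bar's -x end
- variac: the variable transformer: fixed grey case 150 (x) x 140 x 105 mm high with the knob on top, left or right of the jig; origin under its centre on the bench, z up. At the zero stop the knob's x axis is parallel to the case's x axis
- unit_center (a point): centre of the box: bare aluminium, sloping front, 110 (x) x 56 (y) x 52 mm high, 0.35 kg (+-20 per cent), loose on the jig's copper plate, clear of fence and stop; 26 mm above its underside. Own +x points to its upright flat back (55 mm from here), the sloping panel is at the -x end; flat upright sides, z up. Friction on the plate about 0.35
- panel: the box's sloping front panel, part of the box: flat, 51 mm up the slope, 56 mm wide, from a 10 mm high front lip to the box's top at 55 degrees from the level; origin mid outer face (40 mm in front of the box's centre, 5 mm higher). Own y along its width, own z its outward normal (front and up): a push along -z goes towards the back and down
- unit: the same box; origin in the middle of its underside, axes as at its centre
- jig: the bond-test jig: black insulating board 260 (x) x 240 (y) mm, 12 mm thick, fixed to the bench; origin under its centre; its +x points from the open front (robot's side) to the fence, y to the left. It carries the plate, the fence and the stop
- plate: copper plate on the jig, 220 x 226 mm, 8 mm thick; its top is 20 mm above the bench; origin under its centre, 12 mm above the bench, axes as the jig
- fence: copper angle along the jig's far edge, 200 mm long (y), upright 8 mm thick, top 58 mm above the bench (38 mm above the plate); origin mid-length on its flat working face, which looks to the fence's -x, 12 mm above the bench; axes as the jig. The box's back goes flat against this face
- stop: fixed end stop at the fence: grey block 22 (x) x 20 (y) x 34 mm high on the plate, screwed foot on its +y side; origin at the foot of the middle of its working face, which looks to its -y; axes as the jig. The face lies 50 mm to +y from the fence's middle; the block ends 3 mm short of the fence. The box's +y side goes up against it
- spare_stop: loose grey block 22 x 20 x 34 mm on the left front part of the plate, to be left alone; origin in the middle of its underside
- meter: hand-held multimeter 85 x 180 x 36 mm lying in front of the jig, to be left alone; origin in the middle of its underside
- screwdriver: screwdriver about 200 mm long lying in front of the jig, to be left alone
- plain_box: plain box-shaped metal enclosure 90 x 60 x 32 mm without a slope, behind the jig at one side, to be left alone; origin in the middle of its underside
- mug: white mug 80 mm across, 92 mm high, to be left alone; origin in the middle of its underside
- tape: roll of black tape 96 mm across, 19 mm high, lying flat, to be left alone; origin in the middle of its underside
- source: like grey case, 150 x 140 x 100 mm, on the jig's other side, with two copper studs on top (140 mm above the bench) and no knob; fixed; origin under its centre
- steel_bar: loose steel bar 60 x 20 x 6 mm on the left front corner of the plate, to be left alone; origin in the middle of its underside
Mind the look-alikes: they are no part of the job. Leave any blue look-alike of the unit alone.

How it is judged:
By the outcome, as a careful person would: the job done as asked, in the order asked, and still so for the second after the job is handed in, while the arm keeps its last pose, push and grip.
It also fails if it takes over 67 s, if anything falls off the work surface, if the arm or the gripper's body presses on something with over 40 N, if the wrist force passes 120 N, or if a joint passes its speed limit or range.

## Working session

There is one attempt and no reset: what is moved stays moved. The work goes in short steps, Python scripts to look and compute and a tool call to move; the robot and the scene stay as the last step left them, time stands still between calls to the robot, and variables do not carry over. Pictures are saved under pics/ and viewed, and the job is handed in when it is done.

Besides the shell and the picture viewer there is one more tool, called after "Emit:" by a JSON object that holds its "name" and its "arguments". move_arm: Moves the arm, as the interface text tells. Its arguments: {"type":"object","properties":{"steps":{"type":"array"},"grip":{"type":"number"},"force":{"type":"number"}},"required":["steps"]}

```bash
ls; mkdir -p pics; cat > h.py <<'E'
import numpy as np, cv2
from bench import ctrl, optics, ticket
def K(name):
    p=optics.camera_params(name); f=240/np.tan(np.radians(p['fov_y'])/2)
    return np.array([[f,0,p['cx']],[0,f,p['cy']],[0,0,1.]]),np.array(p['dist'],float),np.array(p['extrinsics'])
def grab(name,tag):
    k=K(name); im,d=optics.grab_frame(name)
    cv2.imwrite(f'pics/{tag}.png',im[:,:,::-1]); np.savez(f'pics/{tag}.npz',im=im,d=d,K=k[0],D=k[1],E=k[2])
def load(tag):
    z=np.load(f'pics/{tag}.npz'); return z['im'],z['d'],z['K'],z['D'],z['E']
def cloud(tag):
    im,d,k,D,E=load(tag)
    v,u=np.mgrid[0:480,0:640]
    n=cv2.undistortPoints(np.stack([u,v],-1).reshape(-1,1,2).astype(np.float64),k,D).reshape(480,640,2)
    P=np.stack([n[...,0]*d,-n[...,1]*d,-d],-1)
    W=P@E[:3,:3].T+E[:3,3]; W[d==0]=np.nan
    return W
def onz(tag,uv,z):
    im,d,k,D,E=load(tag)
    n=cv2.undistortPoints(np.array(uv,float).reshape(-1,1,2),k,D).reshape(-1,2)
    r=np.stack([n[:,0],-n[:,1],-np.ones(len(n))],-1)@E[:3,:3].T
    o=E[:3,3]; return o+r*((z-o[2])/r[:,2])[:,None]
def proj(tag,P):
    im,d,k,D,E=load(tag)
    c=(np.atleast_2d(P)-E[:3,3])@E[:3,:3]; c=c*[1,-1,-1]
    return cv2.projectPoints(c,np.zeros(3),np.zeros(3),k,D)[0].reshape(-1,2)
E
python3 - <<'E'
from h import *
np.set_printoptions(precision=4,suppress=True)
for n in ('top','scene'): grab(n,n+'0'); print(K(n))
print(ctrl.get_state(), ctrl.tcp_to_grasp)
E
```

```text
pics
(array([[539.7898,   0.    , 315.5916],
       [  0.    , 539.7898, 244.4874],
       [  0.    ,   0.    ,   1.    ]]), array([0.0533, 0.    , 0.    , 0.    , 0.    ]), array([[ 0.0291,  0.9989, -0.0372,  0.4151],
       [-0.9992,  0.0281, -0.027 , -0.0325],
       [-0.026 ,  0.038 ,  0.9989,  1.3623],
       [ 0.    ,  0.    ,  0.    ,  1.    ]]))
(array([[458.7809,   0.    , 319.7271],
       [  0.    , 458.7809, 234.9525],
       [  0.    ,   0.    ,   1.    ]]), array([0.0017, 0.    , 0.    , 0.    , 0.    ]), array([[-0.8745, -0.3847,  0.2955,  0.7633],
       [ 0.4851, -0.6898,  0.5375,  0.4878],
       [-0.003 ,  0.6134,  0.7898,  0.8175],
       [ 0.    ,  0.    ,  0.    ,  1.    ]]))
{'t': 0.1, 'qpos': array([-1.2966,  0.3512,  1.6523, -0.    ,  1.1391, -0.0847]), 'joint_velocities': array([ 0.0008, -0.0025, -0.0016,  0.0001, -0.0006, -0.0014]), 'joint_efforts': array([ -0.0003, -50.6834, -29.1878,  -0.0001,   0.0026,   0.    ]), 'ee_pos': array([ 0.1931, -0.5147,  0.2308]), 'orientation': array([-1.3572,  0.9415, -0.9402]), 'ft_force': array([-0.211 , -0.1652,  0.4555]), 'wrist_torque': array([ 0.0172,  0.0621, -0.0583]), 'grip_width': 0.9993057544024804} -0.0187
```

View pics/top0.png

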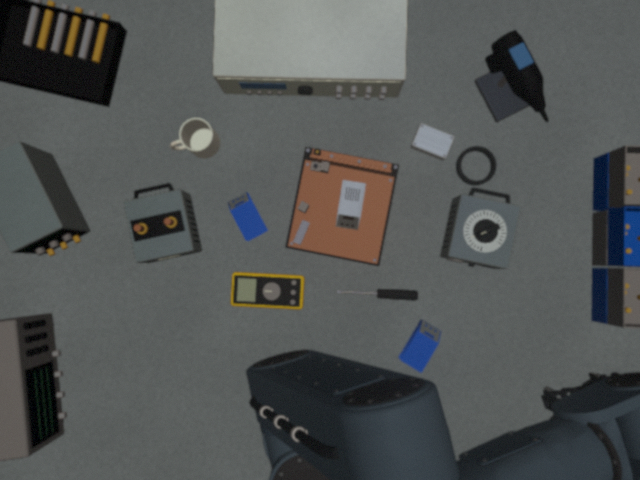

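View pics/scene0.png

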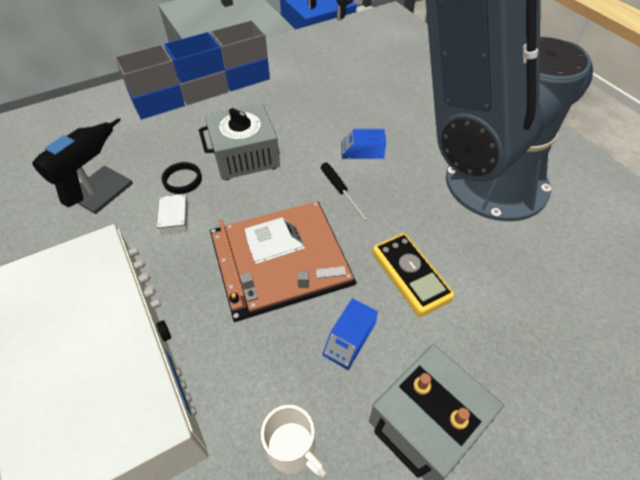

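The bare-metal sloping box on the plate is at (350,205) in the top view. Its blue look-alikes are at (247,216) and (420,345), and the plain box is at (433,140). The knob is on the right-hand case at (487,231), while the left case at (158,225) has studs and so is the source. I'll confirm this in crops.

```bash
python3 - <<'E'
import cv2
im=cv2.imread('pics/top0.png')
a=cv2.resize(im[140:275,275:410],(600,600),interpolation=cv2.INTER_CUBIC);cv2.imwrite('pics/c1.png',a)
a=cv2.resize(im[185:275,440:530],(600,600),interpolation=cv2.INTER_CUBIC);cv2.imwrite('pics/c2.png',a)
im=cv2.imread('pics/scene0.png')
a=cv2.resize(im[195:325,200:360],(800,600),interpolation=cv2.INTER_CUBIC);cv2.imwrite('pics/c3.png',a)
E
```

```text
(no output)
```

View pics/c1.png

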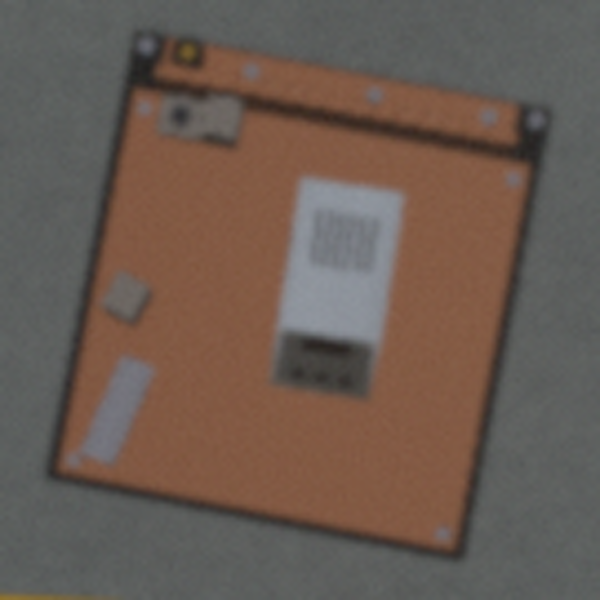

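View pics/c2.png

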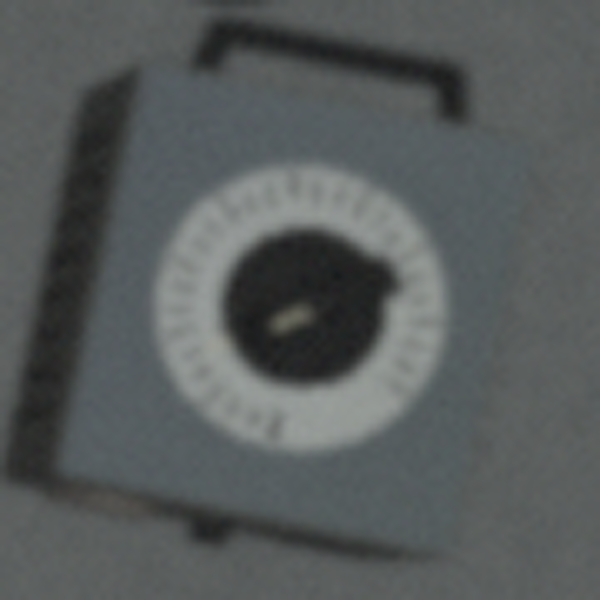

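View pics/c3.png

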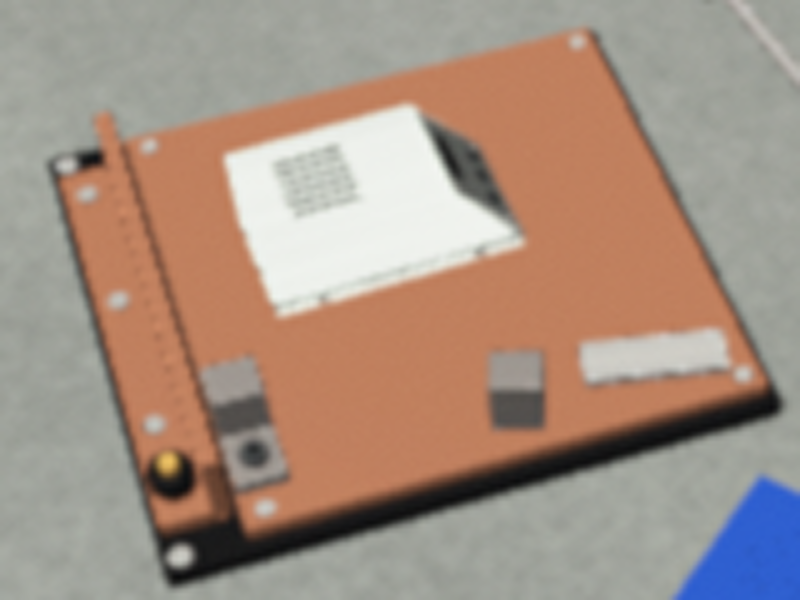

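```bash
cat >> h.py <<'E'
def rect(pts):
    (c,s,a)=cv2.minAreaRect(pts.astype(np.float32)); return np.array(c),s,a
E
python3 - <<'E'
from h import *
np.set_printoptions(precision=4,suppress=True)
for tag in('top0','scene0'):
    W=cloud(tag); x,y,z=W[...,0],W[...,1],W[...,2]
    im=load(tag)[0].astype(int)
    k0=onz('top0',[[487,231],[350,205],[345,205]],0.1); 
    print(tag,k0)
    def reg(c,r): return (np.hypot(x-c[0],y-c[1])<r)
    m=reg(k0[0],.13)&(z>.095)&(z<.11); print('case top',m.sum(),np.median(z[m]),rect(W[m][:,:2]))
    m=reg(k0[0],.06)&(z>.135)&(z<.16); print('bar',m.sum(),np.median(z[m]),rect(W[m][:,:2]))
    m=reg(k0[0],.06)&(z>.111)&(z<.16); print('knob',m.sum(),np.median(z[m]),rect(W[m][:,:2]))
    k1=onz('top0',[[350,200]],0.07)[0]
    m=reg(k1,.08)&(z>.065)&(z<.085); print('box top',m.sum(),np.median(z[m]),rect(W[m][:,:2]))
    m=reg(k1,.08)&(z>.03)&(z<.085); print('box all',m.sum(),rect(W[m][:,:2]))
    m=reg(k1,.25)&(z>.012)&(z<.03)&(im[...,0]-im[...,2]>30); print('plate',m.sum(),np.median(z[m]),rect(W[m][:,:2]))
    m=reg(k1,.25)&(z>.045)&(z<.07)&(im[...,0]-im[...,2]>30); print('fence',m.sum(),np.median(z[m]),rect(W[m][:,:2]))
    import numpy as n
    bz=z[(x>0.3)&(x<.4)&(y>0.0)&(y<.1)]; print('bench',np.nanmedian(z[reg([.32,.15],.03)]))
E
```

```text
top0 [[ 0.5044 -0.3936  0.1   ]
 [ 0.5569 -0.0762  0.1   ]
 [ 0.5566 -0.0645  0.1   ]]
case top 3147 0.10635570429446717 (array([ 0.5132, -0.3879]), (0.14167176187038422, 0.16842786967754364), 79.42777252197266)
bar 144 0.14679745726563564 (array([ 0.5038, -0.3846]), (0.014124777168035507, 0.04854556545615196), 26.276779174804688)
knob 620 0.11722463472245492 (array([ 0.4998, -0.3897]), (0.10822658240795135, 0.10250642895698547), 83.18781280517578)
box top 846 0.07290685941037278 (array([ 0.5729, -0.0789]), (0.055804651230573654, 0.09069525450468063), 82.25746154785156)
box all 1090 (array([ 0.5653, -0.074 ]), (0.063690684735775, 0.11446259915828705), 82.65923309326172)
plate 6925 0.02097836561873412 (array([ 0.5172, -0.0498]), (0.23185646533966064, 0.35605549812316895), 79.36885070800781)
fence 342 0.058077646433675856 (array([ 0.6533, -0.0416]), (0.11816266924142838, 0.23509953916072845), 22.803733825683594)
bench 0.03539257174893007
scene0 [[ 0.5044 -0.3936  0.1   ]
 [ 0.5569 -0.0762  0.1   ]
 [ 0.5566 -0.0645  0.1   ]]
case top 2024 0.10638118555448228 (array([ 0.5042, -0.3822]), (0.1455274075269699, 0.15005454421043396), 78.95298767089844)
bar 137 0.1454317204048079 (array([ 0.5043, -0.3822]), (0.017115363851189613, 0.04768727719783783), 27.567405700683594)
knob 420 0.12335117420736258 (array([ 0.5099, -0.3779]), (0.07253622263669968, 0.07602120190858841), 85.0915756225586)
box top 979 0.07283115001576168 (array([ 0.5733, -0.0778]), (0.05932854488492012, 0.08734450489282608), 82.29579162597656)
box all 1618 (array([ 0.5623, -0.0759]), (0.060179613530635834, 0.11004351824522018), 82.13053894042969)
plate 7545 0.021073938027008854 (array([ 0.5292, -0.0491]), (0.23360876739025116, 0.3270697593688965), 80.14617156982422)
fence 407 0.05839530904218404 (array([ 0.5986, -0.0562]), (0.19809050858020782, 0.15625520050525665), 75.48262023925781)
bench 0.03746913185926759
```

```bash
python3 - <<'E'
from h import *
from scipy import ndimage as nd
np.set_printoptions(precision=4,suppress=True)
s=ctrl.get_state(); R=cv2.Rodrigues(s['orientation'])[0]; print(R)
for tag in('top0','scene0'):
    W=cloud(tag); x,y,z=W[...,0],W[...,1],W[...,2]
    im=load(tag)[0].astype(int); cop=(im[...,0]-im[...,2]>30)
    r=(np.hypot(x-.55,y+.05)<.25)
    def big(m):
        l,n=nd.label(m); 
        sz=nd.sum(m,l,range(1,n+1)); return l==1+np.argmax(sz)
    m=big(r&cop&(z<.08)); print('jig copper',m.sum(),rect(W[m][:,:2]))
    m2=big(m&(z>.05)&(z<.064)&(x>.6)); print('fence',m2.sum(),np.median(z[m2]),rect(W[m2][:,:2]))
    m3=r&(z>.045)&(z<.06)&~cop
    l,n=nd.label(m3)
    for i in range(1,n+1):
        q=l==i
        if q.sum()>8: print('  grey',q.sum(),rect(W[q][:,:2]),np.median(z[q]),np.argwhere(q).mean(0))
E
```

```text
[[ 0.3512 -0.0003  0.9363]
 [-0.9363  0.001   0.3512]
 [-0.0011 -1.      0.0001]]
jig copper 6554 (array([ 0.5506, -0.0563]), (0.23035258054733276, 0.2242097705602646), 80.38770294189453)Traceback (most recent call last):
  File "<stdin>", line 13, in <module>
  File "<stdin>", line 11, in big
    return _wrapfunc(a, 'argmax', axis=axis, out=out, **kwds)
    return bound(*args, **kwds)
ValueError: attempt to get argmax of an empty sequence
```

Emit:
{"name": "move_arm", "arguments": {"steps": [{"tx": -0.04,"ty": 0,"tz": 1,"turn": 0},{"tx": -0.04,"ty": 0,"tz": 1,"turn": 0},{"tx": -0.04,"ty": 0,"tz": 1,"turn": 0},{"tx": -0.04,"ty": 0,"tz": 1,"turn": 0},{"tx": -0.04,"ty": 0,"tz": 1,"turn": 0},{"tx": -0.04,"ty": 0,"tz": 1,"turn": 0},{"tx": -0.04,"ty": 0,"tz": 1,"turn": 0},{"tx": -0.04,"ty": 0,"tz": 1,"turn": 0}]}}

```text
t: 0.9
ee_pos: [0.3414, -0.4522, 0.231]
orientation: [-1.358, 0.941, -0.94]
ft_force: [0.7, 0.1, -0.3]
grip_width: 1.006
```

Emit:
{"name": "move_arm", "arguments": {"steps": [{"tx": -0.04,"ty": 0,"tz": 1,"turn": 0},{"tx": -0.04,"ty": 0,"tz": 1,"turn": 0},{"tx": -0.04,"ty": 0,"tz": 1,"turn": 0},{"tx": -0.04,"ty": 0,"tz": 1,"turn": 0},{"tx": 0,"ty": 0,"tz": 0,"turn": 0},{"tx": 0,"ty": 0,"tz": 0,"turn": 0}]}}

```text
t: 1.5
ee_pos: [0.4143, -0.4215, 0.2309]
orientation: [-1.358, 0.941, -0.94]
ft_force: [-0.0, -0.1, -0.3]
grip_width: 1.0
```

```bash
cat >> h.py <<'E'
def go(p,yaw=None):
    """tool-axis deltas in row units (20mm / 6deg), translation in present axes"""
    s=ctrl.get_state(); R=cv2.Rodrigues(s['orientation'])[0]
    d=R.T@(np.array(p)-s['ee_pos'])/.02
    y=np.degrees(np.arctan2(R[1,0],R[0,0]))
    print('t %.2f ee'%s['t'],s['ee_pos'].round(4),'yaw %.2f'%y,'q6 %.2f'%s['qpos'][5],'F',s['ft_force'].round(2),'w %.3f'%s['grip_width'])
    print('units tx,ty,tz',d.round(3),'turn',None if yaw is None else round(-((yaw-y+180)%360-180)/6,3))
E
python3 - <<'E'
from h import *
np.set_printoptions(precision=4,suppress=True)
go([.504,-.384,.231],-153.7)
grab('wrist','w1'); print(load('w1')[4])
E
```

```text
t 1.50 ee [ 0.4143 -0.4215  0.2309] yaw -69.40 q6 0.34 F [-0.01 -0.14 -0.28] w 1.000
units tx,ty,tz [-0.178 -0.007  4.859] turn 14.05
[[ 0.3507  0.8897  0.2923  0.4898]
 [-0.9365  0.3333  0.1089 -0.392 ]
 [-0.0006 -0.3119  0.9501  0.3736]
 [ 0.      0.      0.      1.    ]]
```

View pics/w1.png

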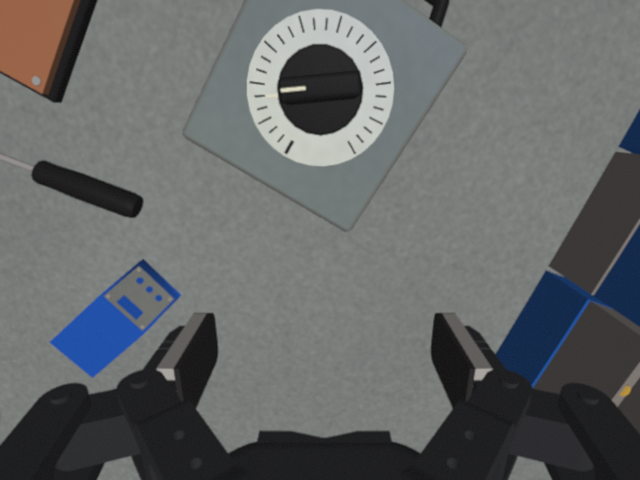

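The wrist view shows the black knob at (320,89), its white pointer at (293,90) and the thick zero tick at (290,146). I'll measure these.

```bash
python3 - <<'E'
from h import *
np.set_printoptions(precision=4,suppress=True)
W=cloud('w1');im=load('w1')[0].astype(int)
z=W[...,2]
g=np.zeros(z.shape,bool); g[0:240,180:470]=1
m=g&(z>.138)&(z<.155); print('bar',m.sum(),np.median(z[m]),rect(W[m][:,:2]))
m=g&(z>.109)&(z<.155)&(im.sum(2)<200); 
m&=np.hypot(W[...,0]-.504,W[...,1]+.384)<.05
print('skirt',m.sum(),cv2.minEnclosingCircle(W[m][:,:2].astype(np.float32)))
m=g&(np.abs(z-.105)<.003)&(np.hypot(W[...,0]-.504,W[...,1]+.384)<.12); print('case',np.median(z[m]),rect(W[m][:,:2]))
t=onz('w1',[[290,146]],.106)[0]; p=onz('w1',[[282,91],[306,88]],.146); print(t,p)
E
```

```text
bar 2200 0.14591152240184044 (array([ 0.5057, -0.3831]), (0.0144063550978899, 0.04754449054598808), 25.49212074279785)
skirt 5694 ((0.49821123480796814, -0.3808498978614807), 0.03500474616885185)
case 0.1055124677833032 (array([ 0.5057, -0.3829]), (0.13947460055351257, 0.14986512064933777), 79.16203308105469)
[ 0.4652 -0.3758  0.106 ] [[ 0.4961 -0.3641  0.146 ]
 [ 0.5024 -0.3763  0.146 ]]
```

Emit:
{"name": "move_arm", "arguments": {"steps": [{"tx": -0.04,"ty": 0,"tz": 0.984,"turn": 0},{"tx": -0.04,"ty": 0,"tz": 0.984,"turn": 0},{"tx": -0.04,"ty": 0,"tz": 0.984,"turn": 0},{"tx": -0.04,"ty": 0,"tz": 0.984,"turn": 0},{"tx": -0.05,"ty": 0,"tz": 0.984,"turn": 0},{"tx": 0,"ty": 0,"tz": 0,"turn": 1},{"tx": 0,"ty": 0,"tz": 0,"turn": 1},{"tx": 0,"ty": 0,"tz": 0,"turn": 1}]}}

```text
t: 2.35
ee_pos: [0.5056, -0.3831, 0.2312]
orientation: [-1.228, 1.18, -1.179]
ft_force: [-0.8, 0.2, 0.0]
grip_width: 0.997
```

Emit:
{"name": "move_arm", "arguments": {"steps": [{"turn": 1,"tx": 0,"ty": 0,"tz": 0},{"turn": 1,"tx": 0,"ty": 0,"tz": 0},{"turn": 1,"tx": 0,"ty": 0,"tz": 0},{"turn": 1,"tx": 0,"ty": 0,"tz": 0},{"turn": 1,"tx": 0,"ty": 0,"tz": 0},{"turn": 1,"tx": 0,"ty": 0,"tz": 0},{"turn": 1,"tx": 0,"ty": 0,"tz": 0},{"turn": 1,"tx": 0,"ty": 0,"tz": 0}]}}

```text
t: 3.15
ee_pos: [0.5055, -0.3832, 0.2312]
orientation: [-0.72, 1.768, -1.768]
ft_force: [0.8, -0.7, -0.3]
grip_width: 0.998
```

Emit:
{"name": "move_arm", "arguments": {"steps": [{"turn": 1,"tx": 0,"ty": 0,"tz": 0},{"turn": 1,"tx": 0,"ty": 0,"tz": 0},{"turn": 1,"tx": 0,"ty": 0,"tz": 0},{"turn": 0.2,"tx": 0,"ty": 0,"tz": 0},{"turn": 0,"tx": 0,"ty": 0,"tz": 0},{"turn": 0,"tx": 0,"ty": 0,"tz": 0}]}}

```text
t: 3.75
ee_pos: [0.5052, -0.3832, 0.2313]
orientation: [-0.447, 1.975, -1.975]
ft_force: [0.2, 0.2, 0.6]
grip_width: 0.999
```

```bash
python3 - <<'E'
from h import *
go([.505,-.383,.121],-154.5)
E
```

```text
t 3.75 ee [ 0.5052 -0.3832  0.2313] yaw -154.51 q6 1.97 F [0.17 0.19 0.57] w 0.999
units tx,ty,tz [ 0.006  5.514 -0.015] turn -0.002
```

Emit:
{"name": "move_arm", "arguments": {"steps": [{"tx": 0,"ty": 0.9,"tz": 0,"turn": 0},{"tx": 0,"ty": 0.9,"tz": 0,"turn": 0},{"tx": 0,"ty": 0.9,"tz": 0,"turn": 0},{"tx": 0,"ty": 0.9,"tz": 0,"turn": 0},{"tx": 0,"ty": 0.9,"tz": 0,"turn": 0},{"tx": 0,"ty": 0.7,"tz": 0,"turn": 0},{"tx": 0,"ty": 0.3,"tz": 0,"turn": 0},{"tx": 0,"ty": 0,"tz": 0,"turn": 0}]}}

```text
t: 4.55
ee_pos: [0.505, -0.383, 0.1207]
orientation: [-0.446, 1.977, -1.975]
ft_force: [0.1, -0.5, 0.3]
grip_width: 1.001
```

Emit:
{"name": "move_arm", "arguments": {"steps": [{"tx": 0,"ty": 0,"tz": 0,"turn": 0},{"tx": 0,"ty": 0,"tz": 0,"turn": 0},{"tx": 0,"ty": 0,"tz": 0,"turn": 0},{"tx": 0,"ty": 0,"tz": 0,"turn": 0},{"tx": 0,"ty": 0,"tz": 0,"turn": 0},{"tx": 0,"ty": 0,"tz": 0,"turn": 0},{"tx": 0,"ty": 0,"tz": 0,"turn": 0},{"tx": 0,"ty": 0,"tz": 0,"turn": 0}], "grip": 1, "force": 40}}

```text
t: 5.35
ee_pos: [0.5049, -0.3834, 0.1217]
orientation: [-0.445, 1.976, -1.977]
ft_force: [-4.2, -0.3, 5.9]
grip_width: 0.152
```

```bash
python3 - <<'E'
from h import *
go([.505,-.383,.121],-100.8); print(ctrl.get_state()['wrist_torque'])
E
```

```text
t 5.35 ee [ 0.5049 -0.3834  0.1217] yaw -154.65 q6 1.98 F [-4.23 -0.26  5.88] w 0.152
units tx,ty,tz [-0.013  0.035 -0.018] turn -8.974
[0.01603933 0.72578754 0.05793913]
```

Emit:
{"name": "move_arm", "arguments": {"steps": [{"tx": 0,"ty": 0,"tz": 0,"turn": -0.7},{"tx": 0,"ty": 0,"tz": 0,"turn": -0.7},{"tx": 0,"ty": 0,"tz": 0,"turn": -0.7},{"tx": 0,"ty": 0,"tz": 0,"turn": -0.7},{"tx": 0,"ty": 0,"tz": 0,"turn": -0.7},{"tx": 0,"ty": 0,"tz": 0,"turn": -0.7},{"tx": 0,"ty": 0,"tz": 0,"turn": -0.7},{"tx": 0,"ty": 0,"tz": 0,"turn": -0.7}]}}

```text
t: 6.15
ee_pos: [0.5045, -0.3838, 0.1217]
orientation: [-0.905, 1.594, -1.595]
ft_force: [-7.1, -2.4, 5.5]
grip_width: 0.154
```

```bash
python3 - <<'E'
from h import *
go([.505,-.383,.121],-100.8); print(ctrl.get_state()['wrist_torque'])
E
```

```text
t 6.15 ee [ 0.5045 -0.3838  0.1217] yaw -120.88 q6 1.39 F [-7.13 -2.41  5.45] w 0.154
units tx,ty,tz [-0.046  0.035  0.001] turn -3.347
[-0.32192797  1.23362722 -0.10911506]
```

Emit:
{"name": "move_arm", "arguments": {"steps": [{"tx": 0,"ty": 0,"tz": 0,"turn": -0.7},{"tx": 0,"ty": 0,"tz": 0,"turn": -0.7},{"tx": 0,"ty": 0,"tz": 0,"turn": -0.7},{"tx": 0,"ty": 0,"tz": 0,"turn": -0.7},{"tx": 0,"ty": 0,"tz": 0,"turn": -0.35},{"tx": 0,"ty": 0,"tz": 0,"turn": 0}]}}

```text
t: 6.75
ee_pos: [0.5044, -0.384, 0.1217]
orientation: [-1.104, 1.363, -1.363]
ft_force: [-8.0, -3.5, 5.2]
grip_width: 0.158
```

```bash
python3 - <<'E'
from h import *
go([.505,-.383,.121],-100.8); print(ctrl.get_state()['wrist_torque'])
E
```

```text
t 6.75 ee [ 0.5044 -0.384   0.1217] yaw -102.07 q6 1.06 F [-8.02 -3.51  5.18] w 0.158
units tx,ty,tz [-0.056  0.034  0.02 ] turn -0.211
[-0.60516394  1.33001432  0.08351651]
```

Emit:
{"name": "move_arm", "arguments": {"steps": [{"tx": 0,"ty": 0,"tz": 0,"turn": -0.15},{"tx": 0,"ty": 0,"tz": 0,"turn": -0.15},{"tx": 0,"ty": 0,"tz": 0,"turn": -0.1},{"tx": 0,"ty": 0,"tz": 0,"turn": 0}]}}

```text
t: 7.15
ee_pos: [0.5044, -0.3841, 0.1217]
orientation: [-1.125, 1.334, -1.334]
ft_force: [-7.4, -4.0, 6.0]
grip_width: 0.154
```

```bash
python3 - <<'E'
from h import *
go([.505,-.383,.121],-100.8); print(ctrl.get_state()['wrist_torque'])
E
```

```text
t 7.15 ee [ 0.5044 -0.3841  0.1217] yaw -99.80 q6 1.02 F [-7.42 -4.01  5.99] w 0.154
units tx,ty,tz [-0.058  0.034  0.022] turn 0.166
[-0.61459593  1.36071084 -0.63605999]
```

Emit:
{"name": "move_arm", "arguments": {"steps": [{"tx": 0,"ty": 0,"tz": 0,"turn": -0.2},{"tx": 0,"ty": 0,"tz": 0,"turn": -0.1},{"tx": 0,"ty": 0,"tz": 0,"turn": 0}]}}

```text
t: 7.45
ee_pos: [0.5044, -0.3841, 0.1217]
orientation: [-1.14, 1.313, -1.312]
ft_force: [-7.4, -3.6, 6.8]
grip_width: 0.154
```

```bash
python3 - <<'E'
from h import *
go([.505,-.383,.121],-100.8); print(ctrl.get_state()['wrist_torque'])
E
```

```text
t 7.45 ee [ 0.5044 -0.3841  0.1217] yaw -98.08 q6 0.99 F [-7.43 -3.61  6.8 ] w 0.154
units tx,ty,tz [-0.057  0.036  0.023] turn 0.453
[-0.60633131  1.3485845  -1.35787301]
```

Emit:
{"name": "move_arm", "arguments": {"steps": [{"tx": 0,"ty": 0,"tz": 0,"turn": 0.3},{"tx": 0,"ty": 0,"tz": 0,"turn": 0}]}}

```text
t: 7.65
ee_pos: [0.5044, -0.3841, 0.1217]
orientation: [-1.124, 1.335, -1.335]
ft_force: [-8.1, -3.6, 5.3]
grip_width: 0.154
```

Emit:
{"name": "move_arm", "arguments": {"steps": [{"tx": 0,"ty": 0,"tz": 0,"turn": 0},{"tx": 0,"ty": 0,"tz": 0,"turn": 0},{"tx": 0,"ty": 0,"tz": 0,"turn": 0},{"tx": 0,"ty": 0,"tz": 0,"turn": 0},{"tx": 0,"ty": 0,"tz": 0,"turn": 0},{"tx": 0,"ty": 0,"tz": 0,"turn": 0}], "grip": -1}}

```text
t: 8.25
ee_pos: [0.5052, -0.3831, 0.1212]
orientation: [-1.124, 1.333, -1.333]
ft_force: [0.4, -0.5, -0.8]
grip_width: 0.999
```

Emit:
{"name": "move_arm", "arguments": {"steps": [{"tx": 0,"ty": -0.5,"tz": 0,"turn": 0},{"tx": 0,"ty": -1,"tz": 0,"turn": 0},{"tx": 0,"ty": -1,"tz": 0,"turn": 0},{"tx": 0,"ty": -1,"tz": 0,"turn": 0},{"tx": 0,"ty": -1,"tz": 0,"turn": 0},{"tx": 0,"ty": -1,"tz": 0,"turn": 0},{"tx": 0,"ty": 0,"tz": 0,"turn": 0}]}}

```text
t: 8.95
ee_pos: [0.5061, -0.384, 0.2349]
orientation: [-1.123, 1.329, -1.338]
ft_force: [-0.2, -0.0, -0.5]
grip_width: 0.997
```

```bash
python3 - <<'E'
from h import *
go([.56,-.07,.231],-99.6)
grab('wrist','w2'); grab('scene','scene2')
W=cloud('w2');z=W[...,2]
for t in('w2','scene2'):
    W=cloud(t);z=W[...,2]
    m=(z>.138)&(z<.153)&(np.hypot(W[...,0]-.505,W[...,1]+.383)<.032); print(m.sum(),m.sum() and rect(W[m][:,:2]))
E
```

```text
t 8.95 ee [ 0.5061 -0.384   0.2349] yaw -99.74 q6 1.02 F [-0.17 -0.02 -0.52] w 0.997
units tx,ty,tz [-1.5929e+01  1.5000e-01  1.0000e-03] turn -0.024
1454 (array([ 0.50610155, -0.38280955]), (0.013681886717677116, 0.048046644777059555), 79.77197265625)
131 (array([ 0.5039199, -0.3832553]), (0.018603689968585968, 0.047917917370796204), 76.57008361816406)
```

View pics/w2.png

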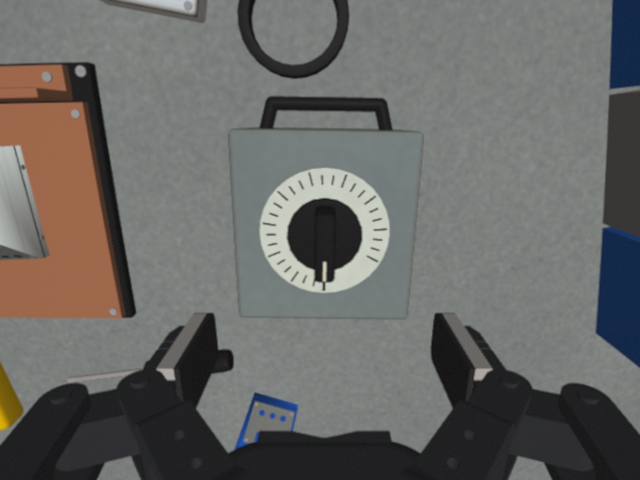

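The knob's pointer (323,272) is on the zero tick, with the bar at -10.2° and the case at -10.8°, so it is at its stop. Next I'll look at the jig.

Emit:
{"name": "move_arm", "arguments": {"steps": [{"tx": -1,"ty": -0.3,"tz": -0.3,"turn": 0},{"tx": -1,"ty": -0.3,"tz": -0.3,"turn": 0},{"tx": -1,"ty": -0.3,"tz": -0.3,"turn": 0},{"tx": -1,"ty": -0.3,"tz": -0.3,"turn": 0},{"tx": -1,"ty": -0.3,"tz": -0.3,"turn": 0},{"tx": -1,"ty": -0.3,"tz": -0.3,"turn": 0},{"tx": -1,"ty": -0.3,"tz": -0.3,"turn": 0},{"tx": -1,"ty": -0.3,"tz": -0.3,"turn": 0}]}}

```text
t: 9.85
ee_pos: [0.4847, -0.2157, 0.2798]
orientation: [-1.124, 1.333, -1.333]
ft_force: [0.5, -0.4, -0.1]
grip_width: 1.004
```

Emit:
{"name": "move_arm", "arguments": {"steps": [{"tx": -1,"ty": -0.3,"tz": -0.3,"turn": 0},{"tx": -1,"ty": 0,"tz": -0.3,"turn": 0},{"tx": -1,"ty": 0,"tz": -0.3,"turn": 0},{"tx": -1,"ty": 0,"tz": -0.3,"turn": 0},{"tx": -1,"ty": 0,"tz": -0.3,"turn": 0},{"tx": -1,"ty": 0,"tz": -0.3,"turn": 0},{"tx": -1,"ty": 0,"tz": -0.5,"turn": 0},{"tx": 0,"ty": 0,"tz": 0,"turn": 0}]}}

```text
t: 10.65
ee_pos: [0.4624, -0.0693, 0.2856]
orientation: [-1.125, 1.332, -1.332]
ft_force: [0.0, -0.2, 0.8]
grip_width: 1.0
```

```bash
python3 - <<'E'
from h import *
go([.56,-.07,.231],-99.6)
grab('wrist','w3')
E
```

```text
t 10.65 ee [ 0.4624 -0.0693  0.2856] yaw -99.62 q6 1.49 F [ 0.02 -0.23  0.78] w 1.000
units tx,ty,tz [-0.778  2.73   4.816] turn -0.004
```

View pics/w3.png

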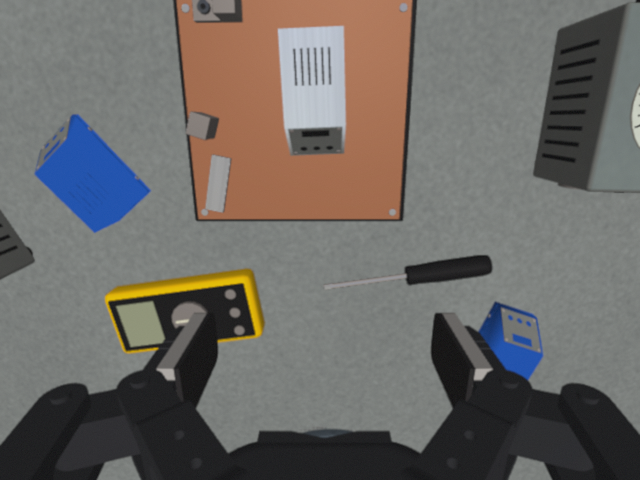

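Emit:
{"name": "move_arm", "arguments": {"steps": [{"tx": 0,"ty": 0,"tz": 1,"turn": 0},{"tx": 0,"ty": 0,"tz": 1,"turn": 0},{"tx": 0,"ty": 0,"tz": 1,"turn": 0},{"tx": 0,"ty": 0,"tz": 1,"turn": 0},{"tx": 0,"ty": 0,"tz": 0,"turn": 0},{"tx": 0,"ty": 0,"tz": 0,"turn": 0}]}}

```text
t: 11.3
ee_pos: [0.5417, -0.0854, 0.2849]
orientation: [-1.124, 1.334, -1.333]
ft_force: [-1.5, -0.1, 1.3]
grip_width: 1.0
```

```bash
python3 - <<'E'
from h import *
go([.56,-.07,.231],-99.6)
grab('wrist','w4')
E
```

```text
t 11.30 ee [ 0.5417 -0.0854  0.2849] yaw -99.76 q6 1.50 F [-1.48 -0.15  1.34] w 1.000
units tx,ty,tz [-0.911  2.697  0.772] turn -0.027
```

View pics/w4.png

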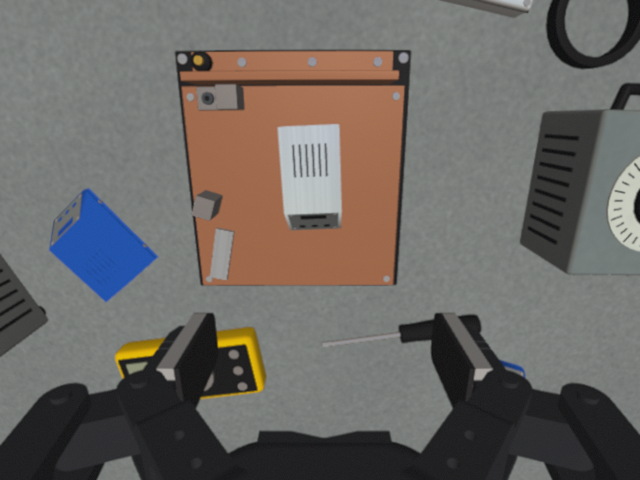

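```bash
python3 - <<'E'
from h import *
from scipy import ndimage as nd
np.set_printoptions(precision=4,suppress=True)
W=cloud('w4'); z=W[...,2]; im=load('w4')[0].astype(int); cop=(im[...,0]-im[...,2]>30)
def sub(r0,r1,c0,c1):
    g=np.zeros(z.shape,bool); g[r0:r1,c0:c1]=1; return g
m=sub(60,95,170,410)&cop&(z>.052)&(z<.064); print('fence',m.sum(),np.median(z[m]),rect(W[m][:,:2]))
m=sub(110,240,260,360)&(z>.066)&(z<.08); print('boxtop',m.sum(),np.median(z[m]),rect(W[m][:,:2]))
m=sub(110,240,260,360)&(z>.03)&(z<.08); print('box',m.sum(),rect(W[m][:,:2]))
m=sub(80,115,190,250)&(z>.048)&(z<.062)&~cop; print('stop',m.sum(),np.median(z[m]),rect(W[m][:,:2]))
m=sub(185,225,185,230)&(z>.048)&(z<.062); print('spare',m.sum(),np.median(z[m]),rect(W[m][:,:2]))
m=sub(225,285,200,240)&(z>.023)&(z<.03)&~cop; print('bar',m.sum(),np.median(z[m]),rect(W[m][:,:2]))
m=sub(80,290,170,410)&cop&(z>.016)&(z<.024);m=nd.binary_opening(m,iterations=2); print('plate',m.sum(),np.median(z[m]),rect(W[m][:,:2]))
P=onz('w4',[[201.5,285],[396,285]],.02);print(P, np.degrees(np.arctan2(*(P[0]-P[1])[:2]))) 
E
python3 -c "
import cv2
im=cv2.imread('pics/w4.png');cv2.imwrite('pics/c4.png',cv2.resize(im[40:240,170:420],(750,600),interpolation=cv2.INTER_CUBIC))"
```

```text
fence 2230 0.05801543529422232 (array([ 0.6653, -0.0725]), (0.199759379029274, 0.008490626700222492), 80.41455841064453)
boxtop 5292 0.0721374393379815 (array([ 0.5761, -0.0762]), (0.056095223873853683, 0.08663565665483475), 82.4764175415039)
box 6044 (array([ 0.5644, -0.0747]), (0.05611974745988846, 0.11028856784105301), 82.4437484741211)
stop 582 0.054086991446878924 (array([ 0.6576, -0.0105]), (0.02066844515502453, 0.022216159850358963), 79.91487884521484)
spare 457 0.053899408938520965 (array([0.5582, 0.0391]), (0.020622216165065765, 0.02253197692334652), 61.973365783691406)
bar 883 0.026205405827906703 (array([0.4968, 0.0433]), (0.0204461719840765, 0.06030808389186859), 68.14056396484375)
plate 31716 0.020163899153297526 (array([ 0.551 , -0.0526]), (0.22679530084133148, 0.22037744522094727), 80.15724182128906)
[[ 0.4615  0.0786  0.02  ]
 [ 0.4219 -0.1501  0.02  ]] 9.807627055022904
```

View pics/c4.png

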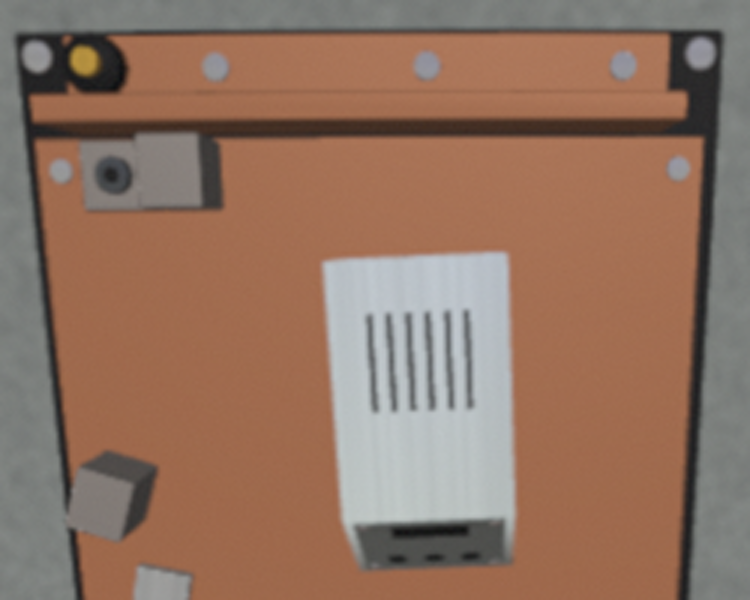

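```bash
python3 - <<'E'
from h import *
go([.5565,-.0736,.031],-97.55)
E
```

```text
t 11.35 ee [ 0.5415 -0.0853  0.2851] yaw -99.76 q6 1.50 F [-0.5  -1.52  0.34] w 0.999
units tx,ty,tz [-0.703 12.706  0.651] turn -0.368
```

Emit:
{"name": "move_arm", "arguments": {"steps": [{"tx": -0.35,"ty": 1,"tz": 0.33,"turn": 0},{"tx": -0.35,"ty": 1,"tz": 0.32,"turn": 0},{"tx": 0,"ty": 1,"tz": 0,"turn": -0.37},{"tx": 0,"ty": 1,"tz": 0,"turn": 0},{"tx": 0,"ty": 1,"tz": 0,"turn": 0},{"tx": 0,"ty": 1,"tz": 0,"turn": 0},{"tx": 0,"ty": 1,"tz": 0,"turn": 0},{"tx": 0,"ty": 0.5,"tz": 0,"turn": 0}]}}

```text
t: 12.15
ee_pos: [0.5561, -0.0734, 0.1342]
orientation: [-1.145, 1.307, -1.304]
ft_force: [-0.3, -0.3, 0.3]
grip_width: 0.998
```

```bash
python3 - <<'E'
from h import *
go([.5565,-.0736,.031],-97.55)
E
```

```text
t 12.15 ee [ 0.5561 -0.0734  0.1342] yaw -97.53 q6 1.49 F [-0.25 -0.26  0.26] w 0.998
units tx,ty,tz [0.006 5.158 0.03 ] turn 0.003
```

Emit:
{"name": "move_arm", "arguments": {"steps": [{"tx": 0,"ty": 0.9,"tz": 0,"turn": 0},{"tx": 0,"ty": 0.9,"tz": 0,"turn": 0},{"tx": 0,"ty": 0.9,"tz": 0,"turn": 0},{"tx": 0,"ty": 0.9,"tz": 0,"turn": 0},{"tx": 0,"ty": 0.8,"tz": 0,"turn": 0},{"tx": 0,"ty": 0.4,"tz": 0,"turn": 0},{"tx": 0,"ty": 0,"tz": 0,"turn": 0},{"tx": 0,"ty": 0,"tz": 0,"turn": 0}]}}

```text
t: 12.95
ee_pos: [0.5576, -0.0737, 0.0401]
orientation: [-1.144, 1.305, -1.306]
ft_force: [-0.1, -0.2, 0.0]
grip_width: 0.999
```

```bash
python3 - <<'E'
from h import *
go([.5565,-.0736,.031],-97.55)
E
```

```text
t 12.95 ee [ 0.5576 -0.0737  0.0401] yaw -97.52 q6 1.49 F [-0.1  -0.19  0.  ] w 0.999
units tx,ty,tz [ 0.005  0.454 -0.057] turn 0.005
```

Emit:
{"name": "move_arm", "arguments": {"steps": [{"tx": 0,"ty": 0,"tz": 0,"turn": 0},{"tx": 0,"ty": 0,"tz": 0,"turn": 0},{"tx": 0,"ty": 0,"tz": 0,"turn": 0},{"tx": 0,"ty": 0,"tz": 0,"turn": 0},{"tx": 0,"ty": 0,"tz": 0,"turn": 0}], "grip": 1, "force": 25}}

```text
t: 13.45
ee_pos: [0.5578, -0.0737, 0.0401]
orientation: [-1.144, 1.304, -1.306]
ft_force: [-1.4, -1.0, 5.9]
grip_width: 0.653
```

```bash
python3 - <<'E'
from h import *
go([.5565,-.0736,.031],-99.65)
E
```

```text
t 13.45 ee [ 0.5578 -0.0737  0.0401] yaw -97.52 q6 1.49 F [-1.4  -0.96  5.94] w 0.653
units tx,ty,tz [ 0.003  0.455 -0.064] turn 0.355
```

Emit:
{"name": "move_arm", "arguments": {"steps": [{"tx": 0,"ty": 0,"tz": 0,"turn": 0},{"tx": 0,"ty": 0,"tz": 0,"turn": 0},{"tx": 0,"ty": 0,"tz": 0,"turn": 0},{"tx": 0,"ty": 0.4,"tz": 0,"turn": 0},{"tx": 0,"ty": 0,"tz": 0,"turn": 0}], "grip": -0.6}}

```text
t: 13.95
ee_pos: [0.5567, -0.0734, 0.0301]
orientation: [-1.145, 1.307, -1.304]
ft_force: [-0.9, -0.5, -0.3]
grip_width: 0.802
```

Emit:
{"name": "move_arm", "arguments": {"steps": [{"tx": 0,"ty": 0,"tz": 0,"turn": 0},{"tx": 0,"ty": 0,"tz": 0,"turn": 0},{"tx": 0,"ty": 0,"tz": 0,"turn": 0},{"tx": 0,"ty": 0,"tz": 0,"turn": 0}], "grip": 1, "force": 25}}

```text
t: 14.35
ee_pos: [0.5571, -0.0735, 0.0311]
orientation: [-1.144, 1.306, -1.305]
ft_force: [-0.4, -0.2, -2.7]
grip_width: 0.652
```

```bash
python3 - <<'E'
from h import *
go([.5565,-.0736,.031],-99.65)
E
```

```text
t 14.35 ee [ 0.5571 -0.0735  0.0311] yaw -97.52 q6 1.49 F [-0.42 -0.22 -2.72] w 0.652
units tx,ty,tz [ 0.009  0.007 -0.031] turn 0.355
```

Emit:
{"name": "move_arm", "arguments": {"steps": [{"tx": 0,"ty": 0,"tz": 0,"turn": 0.355},{"tx": 0,"ty": 0,"tz": 0.35,"turn": 0},{"tx": 0,"ty": 0,"tz": 0.35,"turn": 0},{"tx": 0,"ty": 0,"tz": 0.35,"turn": 0},{"tx": 0,"ty": 0,"tz": 0.35,"turn": 0},{"tx": 0,"ty": 0,"tz": 0.3,"turn": 0},{"tx": 0,"ty": 0,"tz": 0,"turn": 0}]}}

```text
t: 15.05
ee_pos: [0.5916, -0.0794, 0.0313]
orientation: [-1.124, 1.332, -1.332]
ft_force: [0.8, 0.0, -3.3]
grip_width: 0.653
```

Emit:
{"name": "move_arm", "arguments": {"steps": [{"tx": -0.4,"ty": 0,"tz": 0,"turn": 0},{"tx": -0.4,"ty": 0,"tz": 0,"turn": 0},{"tx": -0.4,"ty": 0,"tz": 0,"turn": 0},{"tx": -0.4,"ty": 0,"tz": 0,"turn": 0},{"tx": -0.2,"ty": 0,"tz": 0,"turn": 0},{"tx": 0,"ty": 0,"tz": 0,"turn": 0}]}}

```text
t: 15.65
ee_pos: [0.5969, -0.0431, 0.0313]
orientation: [-1.125, 1.332, -1.332]
ft_force: [-0.4, 0.5, -3.0]
grip_width: 0.653
```

```bash
cat >> h.py <<'E'
ex=np.array([.9858,-.1676,0]);ey=np.array([.1676,.9858,0])
def jf():
    F=ctrl.get_state()['ft_force']; print('F jig x,y,z',(F@ex).round(2),(F@ey).round(2),F[2].round(2))
E
python3 - <<'E'
from h import *
go(np.array([.6109,-.0409,.031])-.008*ex,-99.65);jf()
E
```

```text
t 15.65 ee [ 0.5969 -0.0431  0.0313] yaw -99.60 q6 1.59 F [-0.4   0.51 -2.99] w 0.653
units tx,ty,tz [-0.224  0.016  0.271] turn 0.008
F jig x,y,z -0.48 0.43 -2.99
```

Emit:
{"name": "move_arm", "arguments": {"steps": [{"tx": -0.1,"ty": 0,"tz": 0,"turn": 0},{"tx": -0.1,"ty": 0,"tz": 0,"turn": 0},{"tx": 0,"ty": 0,"tz": 0,"turn": 0}]}}

```text
t: 15.95
ee_pos: [0.5975, -0.0402, 0.0313]
orientation: [-1.125, 1.332, -1.333]
ft_force: [0.4, -1.6, -2.5]
grip_width: 0.654
```

Emit:
{"name": "move_arm", "arguments": {"steps": [{"tx": -0.05,"ty": 0,"tz": 0,"turn": 0},{"tx": 0,"ty": 0,"tz": 0,"turn": 0}]}}

```text
t: 16.15
ee_pos: [0.5975, -0.04, 0.0313]
orientation: [-1.125, 1.333, -1.334]
ft_force: [-2.9, -8.9, -2.4]
grip_width: 0.653
```

```bash
python3 - <<'E'
from h import *
go(np.array([.6109,-.0409,.031])-.008*ex,-99.65);jf()
E
```

```text
t 16.15 ee [ 0.5975 -0.04    0.0313] yaw -99.70 q6 1.60 F [-2.87 -8.9  -2.36] w 0.653
units tx,ty,tz [-0.069  0.017  0.268] turn -0.009
F jig x,y,z -1.34 -9.25 -2.36
```

Emit:
{"name": "move_arm", "arguments": {"steps": [{"tx": 0,"ty": 0,"tz": 0.1,"turn": 0},{"tx": 0,"ty": 0,"tz": 0.1,"turn": 0},{"tx": 0,"ty": 0,"tz": 0,"turn": 0}]}}

```text
t: 16.45
ee_pos: [0.6004, -0.0405, 0.0311]
orientation: [-1.128, 1.335, -1.332]
ft_force: [-7.9, -8.0, 1.1]
grip_width: 0.655
```

Emit:
{"name": "move_arm", "arguments": {"steps": [{"tx": 0,"ty": 0,"tz": 0.05,"turn": 0},{"tx": 0,"ty": 0,"tz": 0,"turn": 0}]}}

```text
t: 16.65
ee_pos: [0.6011, -0.0407, 0.0311]
orientation: [-1.128, 1.335, -1.332]
ft_force: [-9.0, -8.0, 1.6]
grip_width: 0.653
```

```bash
python3 - <<'E'
from h import *
go(np.array([.6109,-.0409,.031])-.008*ex,-99.65);jf()
E
```

```text
t 16.65 ee [ 0.6011 -0.0407  0.0311] yaw -99.69 q6 1.60 F [-8.99 -7.96  1.59] w 0.653
units tx,ty,tz [-0.072  0.002  0.083] turn -0.006
F jig x,y,z -7.53 -9.35 1.59
```

Emit:
{"name": "move_arm", "arguments": {"steps": [{"tx": 0,"ty": 0,"tz": 0.05,"turn": 0},{"tx": 0,"ty": 0,"tz": 0.05,"turn": 0},{"tx": 0,"ty": 0,"tz": 0,"turn": 0}]}}

```text
t: 16.95
ee_pos: [0.6031, -0.0411, 0.031]
orientation: [-1.128, 1.335, -1.332]
ft_force: [-8.0, -8.5, 1.5]
grip_width: 0.654
```

```bash
python3 - <<'E'
from h import *
go(np.array([.6109,-.0409,.031])-.008*ex,-99.65);jf()
grab('scene','s5');grab('wrist','w5')
import cv2
im=cv2.imread('pics/s5.png');cv2.imwrite('pics/c5.png',cv2.resize(im[180:330,200:360],(640,600),interpolation=cv2.INTER_CUBIC))
E
```

```text
t 16.95 ee [ 0.6031 -0.0411  0.031 ] yaw -99.68 q6 1.60 F [-7.96 -8.48  1.5 ] w 0.654
units tx,ty,tz [-0.072  0.002 -0.019] turn -0.005
F jig x,y,z -6.42 -9.7 1.5
```

View pics/c5.png

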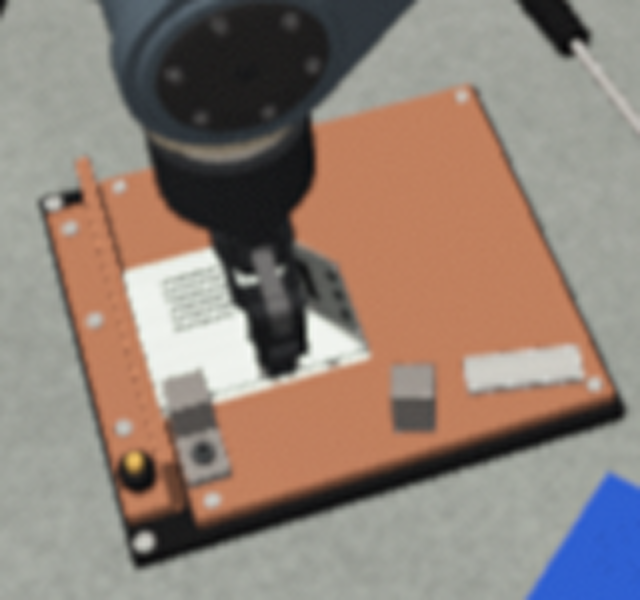

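View pics/w5.png

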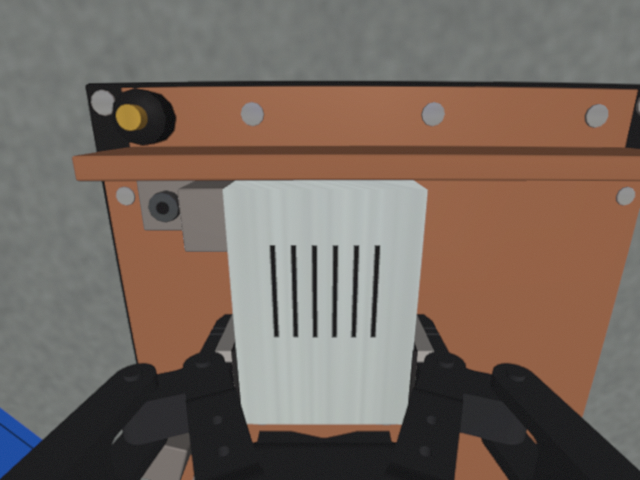

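Emit:
{"name": "move_arm", "arguments": {"steps": [{"tx": 0,"ty": 0,"tz": 0.05,"turn": 0},{"tx": 0,"ty": 0,"tz": 0,"turn": 0}]}}

```text
t: 17.25
ee_pos: [0.6033, -0.0411, 0.031]
orientation: [-1.129, 1.336, -1.331]
ft_force: [-14.1, -7.7, 4.9]
grip_width: 0.653
```

Emit:
{"name": "move_arm", "arguments": {"steps": [{"tx": 0,"ty": 0,"tz": 0.05,"turn": 0},{"tx": 0,"ty": 0,"tz": 0,"turn": 0}]}}

```text
t: 17.45
ee_pos: [0.6033, -0.0411, 0.0309]
orientation: [-1.131, 1.338, -1.329]
ft_force: [-19.5, -7.4, 9.0]
grip_width: 0.658
```

```bash
python3 - <<'E'
from h import *
go(np.array([.6109,-.0409,.031])-.008*ex,-99.65);jf()
E
```

```text
t 17.45 ee [ 0.6033 -0.0411  0.0309] yaw -99.67 q6 1.60 F [-19.54  -7.4    8.98] w 0.658
units tx,ty,tz [-0.074 -0.003 -0.028] turn -0.003
F jig x,y,z -18.03 -10.57 8.98
```

Emit:
{"name": "move_arm", "arguments": {"steps": [{"tx": 0,"ty": 0,"tz": 0,"turn": 0},{"tx": 0,"ty": 0,"tz": 0,"turn": 0},{"tx": 0,"ty": 0,"tz": 0,"turn": 0},{"tx": 0,"ty": 0,"tz": 0,"turn": 0},{"tx": 0,"ty": 0,"tz": 0,"turn": 0}], "grip": -0.9}}

```text
t: 17.95
ee_pos: [0.6067, -0.0403, 0.0314]
orientation: [-1.125, 1.332, -1.332]
ft_force: [0.1, -0.1, -0.2]
grip_width: 0.949
```

Emit:
{"name": "move_arm", "arguments": {"steps": [{"tx": 0,"ty": -0.7,"tz": 0,"turn": 0},{"tx": 0,"ty": -1,"tz": 0,"turn": 0},{"tx": 0,"ty": -1,"tz": 0,"turn": 0},{"tx": 0,"ty": -1,"tz": 0,"turn": 0},{"tx": 0,"ty": -1,"tz": 0,"turn": 0},{"tx": 0,"ty": 0,"tz": 0,"turn": 0},{"tx": 0,"ty": 0,"tz": 0,"turn": 0}]}}

```text
t: 18.65
ee_pos: [0.6066, -0.0403, 0.1258]
orientation: [-1.124, 1.331, -1.333]
ft_force: [-0.6, -0.7, -1.1]
grip_width: 0.954
```

```bash
python3 - <<'E'
from h import *
np.set_printoptions(precision=4,suppress=True)
go(np.array([.6109,-.0409,.031])-.008*ex,-99.65);jf()
grab('wrist','w6')
W=cloud('w6'); z=W[...,2]; im=load('w6')[0].astype(int); cop=(im[...,0]-im[...,2]>30)
d=W-np.array([.6614,-.0718,0]); X=d@ex;Y=d@ey
m=(z>.066)&(z<.08)&~cop&(X<.02)&(X>-.13)&(abs(Y-.022)<.05); print('boxtop',m.sum(),rect(np.c_[X[m],Y[m]]))
m=(z>.052)&(z<.064)&cop&(abs(X)<.03); print('fence',m.sum(),rect(np.c_[X[m],Y[m]]))
E
```

```text
t 18.65 ee [ 0.6066 -0.0403  0.1258] yaw -99.65 q6 1.60 F [-0.62 -0.71 -1.07] w 0.954
units tx,ty,tz [-0.008  4.74  -0.189] turn -0.0
F jig x,y,z -0.5 -0.81 -1.07
boxtop 14641 (array([-0.0428,  0.0221]), (0.05609811097383499, 0.08576483279466629), 89.81426239013672)
fence 5344 (array([-0.0079,  0.    ]), (0.20007771253585815, 0.03228925168514252), 89.93350219726562)
```

View pics/w6.png

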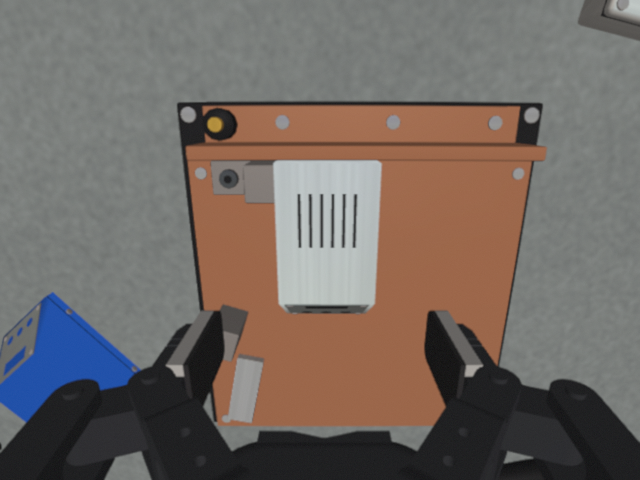

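```bash
python3 - <<'E'
from h import *
go([.5541,-.0312,.0556],-99.65)
E
```

```text
t 18.70 ee [ 0.6063 -0.0403  0.125 ] yaw -99.65 q6 1.60 F [-0.02 -0.43 -0.72] w 0.950
units tx,ty,tz [-0.01   3.472 -2.645] turn 0.0
```

Emit:
{"name": "move_arm", "arguments": {"steps": [{"tx": -0.01,"ty": 0,"tz": -0.7,"turn": 0},{"tx": 0,"ty": 0,"tz": -0.7,"turn": 0},{"tx": 0,"ty": 0,"tz": -0.7,"turn": 0},{"tx": 0,"ty": 0,"tz": -0.65,"turn": 0},{"tx": 0,"ty": 0,"tz": 0,"turn": 0},{"tx": 0,"ty": 0,"tz": 0,"turn": 0},{"tx": 0,"ty": 0,"tz": 0,"turn": 0},{"tx": 0,"ty": 0,"tz": 0,"turn": 0}], "grip": 1, "force": 40}}

```text
t: 19.5
ee_pos: [0.5528, -0.031, 0.1251]
orientation: [-1.125, 1.332, -1.332]
ft_force: [0.0, -0.5, 0.1]
grip_width: -0.0
```

```bash
python3 - <<'E'
from h import *
go([.5541,-.0312,.0556],-99.65)
grab('wrist','w7')
E
```

```text
t 19.50 ee [ 0.5528 -0.031   0.1251] yaw -99.66 q6 1.60 F [ 0.02 -0.54  0.07] w -0.000
units tx,ty,tz [-3.000e-03  3.474e+00  6.600e-02] turn -0.001
```

View pics/w7.png

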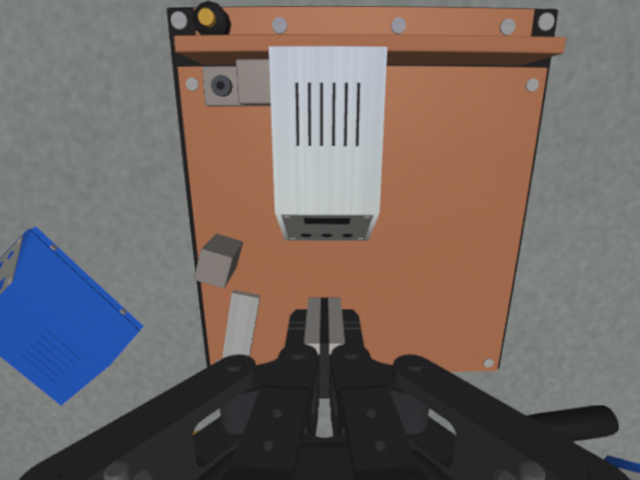

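Emit:
{"name": "move_arm", "arguments": {"steps": [{"tx": 0,"ty": 0.8,"tz": 0,"turn": 0},{"tx": 0,"ty": 0.8,"tz": 0,"turn": 0},{"tx": 0,"ty": 0.8,"tz": 0,"turn": 0},{"tx": 0,"ty": 0.7,"tz": 0,"turn": 0},{"tx": 0,"ty": 0.35,"tz": 0,"turn": 0},{"tx": 0,"ty": 0,"tz": 0,"turn": 0}]}}

```text
t: 20.15
ee_pos: [0.552, -0.0309, 0.0554]
orientation: [-1.126, 1.333, -1.331]
ft_force: [-0.3, -0.6, -1.4]
grip_width: 0.001
```

Emit:
{"name": "move_arm", "arguments": {"steps": [{"tx": 0,"ty": 0.057,"tz": 0.082,"turn": 0},{"tx": 0,"ty": 0.057,"tz": 0.082,"turn": 0},{"tx": 0,"ty": 0.057,"tz": 0.082,"turn": 0},{"tx": 0,"ty": 0,"tz": 0,"turn": 0}]}}

```text
t: 20.55
ee_pos: [0.5576, -0.0318, 0.0531]
orientation: [-1.124, 1.332, -1.333]
ft_force: [-0.4, 0.8, -0.6]
grip_width: 0.0
```

```bash
python3 - <<'E'
from h import *
go([.5541,-.0312,.0556],-99.65);jf()
E
```

```text
t 20.55 ee [ 0.5576 -0.0318  0.0531] yaw -99.65 q6 1.60 F [-0.4   0.79 -0.56] w 0.000
units tx,ty,tz [-0.001 -0.127 -0.177] turn -0.001
F jig x,y,z -0.53 0.72 -0.56
```

Emit:
{"name": "move_arm", "arguments": {"steps": [{"tx": 0,"ty": 0.057,"tz": 0.082,"turn": 0},{"tx": 0,"ty": 0,"tz": 0,"turn": 0}]}}

```text
t: 20.75
ee_pos: [0.559, -0.0321, 0.0517]
orientation: [-1.125, 1.332, -1.332]
ft_force: [-0.2, -1.2, 0.9]
grip_width: -0.003
```

Emit:
{"name": "move_arm", "arguments": {"steps": [{"tx": 0,"ty": 0.057,"tz": 0.082,"turn": 0},{"tx": 0,"ty": 0,"tz": 0,"turn": 0}]}}

```text
t: 20.95
ee_pos: [0.5606, -0.0323, 0.0505]
orientation: [-1.125, 1.332, -1.332]
ft_force: [0.4, 0.3, -0.0]
grip_width: -0.002
```

Emit:
{"name": "move_arm", "arguments": {"steps": [{"tx": 0,"ty": 0.03,"tz": 0.04,"turn": 0},{"tx": 0,"ty": 0,"tz": 0,"turn": 0}]}}

```text
t: 21.15
ee_pos: [0.5612, -0.0325, 0.05]
orientation: [-1.125, 1.332, -1.332]
ft_force: [-0.4, -0.2, 0.0]
grip_width: -0.001
```

```bash
python3 - <<'E'
from h import *
go([.5541,-.0312,.0556],-99.65);jf()
E
```

```text
t 21.15 ee [ 0.5612 -0.0325  0.05  ] yaw -99.65 q6 1.60 F [-0.38 -0.24  0.05] w -0.001
units tx,ty,tz [-0.002 -0.282 -0.362] turn -0.0
F jig x,y,z -0.33 -0.3 0.05
```

Emit:
{"name": "move_arm", "arguments": {"steps": [{"tx": 0,"ty": 0,"tz": 0.08,"turn": 0},{"tx": 0,"ty": 0,"tz": 0,"turn": 0}]}}

```text
t: 21.35
ee_pos: [0.5615, -0.0325, 0.0498]
orientation: [-1.127, 1.335, -1.33]
ft_force: [-7.1, 0.8, 5.0]
grip_width: -0.002
```

Emit:
{"name": "move_arm", "arguments": {"steps": [{"tx": 0,"ty": 0,"tz": 0.08,"turn": 0},{"tx": 0,"ty": 0,"tz": 0,"turn": 0}]}}

```text
t: 21.55
ee_pos: [0.5617, -0.0325, 0.0497]
orientation: [-1.13, 1.338, -1.329]
ft_force: [-14.1, 2.1, 12.2]
grip_width: 0.002
```

Emit:
{"name": "move_arm", "arguments": {"steps": [{"tx": 0,"ty": 0,"tz": 0.08,"turn": 0},{"tx": 0,"ty": 0,"tz": 0,"turn": 0}]}}

```text
t: 21.75
ee_pos: [0.5618, -0.0325, 0.0497]
orientation: [-1.132, 1.34, -1.327]
ft_force: [-22.2, 3.4, 19.0]
grip_width: -0.003
```

```bash
python3 - <<'E'
from h import *
go([.5541,-.0312,.0556],-99.65);jf()
E
```

```text
t 21.75 ee [ 0.5618 -0.0325  0.0497] yaw -99.64 q6 1.60 F [-22.23   3.39  19.03] w -0.003
units tx,ty,tz [-0.    -0.292 -0.395] turn 0.002
F jig x,y,z -22.48 -0.39 19.03
```

Emit:
{"name": "move_arm", "arguments": {"steps": [{"tx": 0,"ty": -0.04,"tz": -0.01,"turn": 0},{"tx": 0,"ty": 0,"tz": 0,"turn": 0},{"tx": 0,"ty": 0,"tz": 0,"turn": 0}]}}

```text
t: 22.05
ee_pos: [0.5618, -0.0326, 0.0498]
orientation: [-1.132, 1.34, -1.327]
ft_force: [-18.3, 2.3, 8.2]
grip_width: -0.001
```

```bash
python3 - <<'E'
from h import *
go([.5541,-.0312,.0556],-99.65);jf();jf()
E
```

```text
t 22.05 ee [ 0.5618 -0.0326  0.0498] yaw -99.64 q6 1.60 F [-18.33   2.27   8.24] w -0.001
units tx,ty,tz [-0.005 -0.285 -0.392] turn 0.002
F jig x,y,z -18.45 -0.84 8.24
F jig x,y,z -18.45 -0.84 8.24
```

Emit:
{"name": "move_arm", "arguments": {"steps": [{"tx": 0,"ty": 0.018,"tz": 0,"turn": 0},{"tx": 0,"ty": 0,"tz": 0,"turn": 0},{"tx": 0,"ty": 0,"tz": 0,"turn": 0}]}}

```text
t: 22.35
ee_pos: [0.5618, -0.0326, 0.0498]
orientation: [-1.132, 1.34, -1.327]
ft_force: [-19.7, 2.0, 12.9]
grip_width: 0.001
```

```bash
python3 - <<'E'
from h import *
np.set_printoptions(precision=4,suppress=True)
go([.5541,-.0312,.0556],-99.65);jf()
for n in('wrist','scene','top'): grab(n,'f_'+n)
jf()
for t in('f_wrist','f_scene'):
    W=cloud(t); z=W[...,2]; im=load(t)[0].astype(int); cop=(im[...,0]-im[...,2]>30)
    d=W-np.array([.6614,-.0718,0]); X=d@ex;Y=d@ey
    m=(z>.066)&(z<.078)&(im.min(2)>110)&(X<.02)&(X>-.085)&(abs(Y-.022)<.045); print('boxtop',m.sum(),np.median(z[m]),rect(np.c_[X[m],Y[m]]))
    m=(z>.052)&(z<.064)&cop&(abs(X-.004)<.012); print('fence',m.sum(),rect(np.c_[X[m],Y[m]]))
for t in('f_scene','f_top'):
    W=cloud(t);z=W[...,2]
    m=(z>.138)&(z<.153)&(np.hypot(W[...,0]-.505,W[...,1]+.383)<.032); print('knob',m.sum(),m.sum() and rect(W[m][:,:2]))
a=cv2.imread('pics/f_scene.png')[100:330,150:400];cv2.imwrite('pics/c8.png',cv2.resize(a,(650,598),interpolation=cv2.INTER_CUBIC))
E
```

```text
t 22.35 ee [ 0.5618 -0.0326  0.0498] yaw -99.64 q6 1.60 F [-19.65   2.02  12.86] w 0.001
units tx,ty,tz [-0.005 -0.287 -0.395] turn 0.002
F jig x,y,z -19.71 -1.3 12.86
F jig x,y,z -19.0 -0.72 13.43
boxtop 43071 0.07215366863771928 (array([-0.0422,  0.0218]), (0.056773051619529724, 0.0847499817609787), 89.84765625)
fence 13973 (array([0.004 , 0.0079]), (0.18402108550071716, 0.008889216929674149), 89.97666931152344)
boxtop 1027 0.07288929918150999 (array([-0.0435,  0.0205]), (0.08290711045265198, 0.0588952898979187), 0.004768568091094494)
fence 322 (array([ 0.002 , -0.0008]), (0.007960736751556396, 0.20115810632705688), 0.025186320766806602)
knob 133 (array([ 0.5042, -0.3831]), (0.018710989505052567, 0.04752205312252045), 75.89097595214844)
knob 146 (array([ 0.5039, -0.3849]), (0.015096370130777359, 0.04666226729750633), 79.23243713378906)
```

View pics/c8.png

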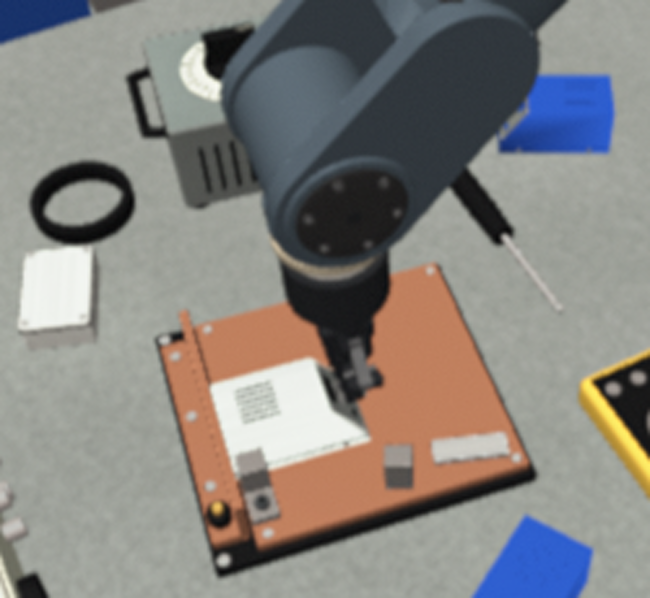

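View pics/f_wrist.png

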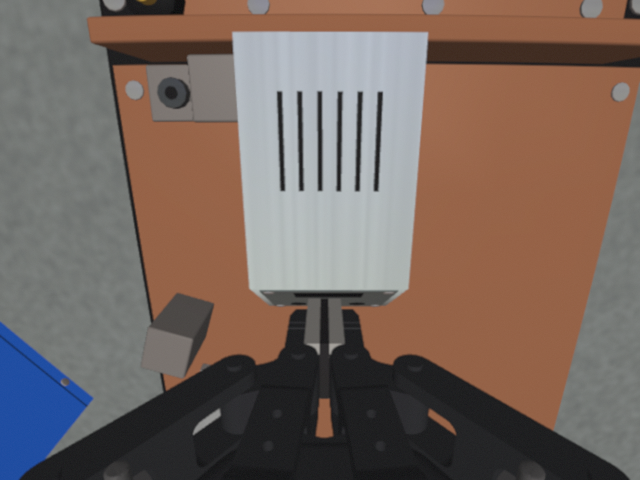

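The box is seated in the corner, the push measures about 19 N toward the fence and 13 N down, and the knob is still at zero. I'm handing the job in.

```bash
python3 - <<'E'
from h import *
jf(); print(ticket.close_job())
E
```

```text
F jig x,y,z -19.0 -0.72 13.43
the job is handed in; nothing more can be done
None
```

The box is in the jig's corner and held there by one slanting push on its sloping panel. I handed the job in at about 22.5 s with the push still on.

- **Knob:** I turned it anticlockwise until the torque rose sharply at the zero stop, before touching the box. In the close view the pointer was on the zero tick, with the bar within about 0.6° of the case axis. In the last pictures it had not moved, though the scene camera, from farther off, read the bar about 3° away from the case axis.
- **Box position:** I gripped the box, slid it to the end stop (about 9 N felt) and then to the fence (about 18 N felt), and let go. The last close view puts its back within about 1 mm of the fence face and square to it within 0.2°. Its side is within about 0.5 mm of the stop; the scene camera disagreed there by 1–2 mm, and I trusted the contact forces and the close view.
- **Push:** The shut fingertips press on the middle of the panel. The wrist reads about 19 N toward the fence and 13 N down, almost square to the panel. I did not measure the force on the fence itself. If friction on the plate takes its full share, the fence gets about 13 N or a little more.
- **Other things:** The arm touched nothing else, and in the last pictures the spare stop and steel bar were still in place on the plate.

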